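Load a stone specimen under the sprung flap of a colour meter

ROBOT

A 6-joint arm with a two-finger parallel gripper is mounted at the origin on a cart in front of the work surface, level with it; the furniture and walls round the work are solid. World frame = base frame: x ahead of the robot, y to its left, z up, the work surface at z = 0. Lengths are in m, angles in rad, forces in N, time in s.
With the tool pointing down it reaches from about 0.375 to 0.975 m from the base axis. Payload 3.8 kg.
Tool frame: the origin (TCP) lies between the finger pads; the fingertips stand 22 mm ahead of it and the grasp point (between the pads) lies 3 mm ahead of it (bot.finger_overhang is the distance from the TCP to the fingertips, in m); x points along the fingers, y is the direction in which the jaws open and shut, and the axes are right-handed (so a half turn about x gives the same grasp; the last joint's range is limited). The gripper opens to 85 mm and grips with 20 to 120 N. Pads are 22 mm wide; open, the fingers measure 114 mm over their backs; the gripper's body (76 mm by 85 mm) begins 54 mm behind the grasp point. The pads swing forward as they close: fully open they stand 13 mm farther back than shut.
Start: joints at [-1.246, 0.264, 1.604, -0, 1.274, -0.037], TCP at [0.239, -0.631, 0.253] pointing down, gripper open.
Joint ranges: [-2.63, 2.63], [-0.94, 2.18], [0.31, 2.57], [-1.31, 4.45], [0, 2.66], [-2.55, 2.55]. Speed limits (rad/s): [2.57, 2.57, 3.14, 3.14, 3.14, 3.14].

INTERFACE

Orientations are given as a rotation vector (axis times angle).
In Python, from workcell import bot gives the robot as it stands. The module is installed in compiled form; this text tells all that it offers.
- The arm moves only by the tool arm_command, never from a script. Its argument "series" is a list that holds one entry, the list of rows, each a list of 7 numbers: the turn, a rotation vector about the tool's x, y, z in rad, then the shift along the tool's x, y, z in cm, then the opening, from 0 (shut) to 1 (fully open). In form: [[[rx, ry, rz, x, y, z, grip], ...]]. A call has 1 to 10 rows; each row shifts and turns the pose as measured when the row begins, along the tool's axes as they then stand; what a row does not reach is not made up. A row lasts 1/10 s, in which the tool goes at most 50 mm and 8.59 degrees, less where a joint would pass 70% of its speed; a pose out of reach is approached as far as the arm can. A call is refused whole if a number of a shift passes 5 or a number of a turn 0.15, either way. A call with a gripper value outside its range is refused whole. The fingers move at their own pace and stop on an object; "newtons" is the grip in N (left out, the last holds). Time passes only in rows, so rows that do not move let the fingers close. It gives the time, the measured TCP pose, the force and the opening at its end, in the units of the state.
- bot.read_state(): the state, without advancing time (a new reading comes with each control period).
- bot.read_camera(name): name is "scene" or "top" or "wrist"; returns (picture, depth): 384x512x3 uint8, blue, green, red; 384x512 float32, m along the optical axis (not along the pixel's ray), 0 where there is no reading.
- bot.camera_info(name): a dict with "K" (3x3 intrinsics, pixels), "extrinsics" (4x4, takes a point from camera to world coordinates). Camera axes: x right, y down, z forward; pixel columns grow to the right and rows downward; lengths in m; the calibration is good to about 2 mm. A picture is of the moment at which its call begins: read the wrist's pose just before it. camera_info takes no time and is no camera call; for the wrist camera it gives the pose at the moment of the call.
- bot.finish_job(): hands the job in, once; it reports no verdict.
The state is a dict: "time": time; "q": joint angles; "joint_vel": joint speeds; "joint_torque": joint torques, N m; "tool_pos": TCP position; "tcp_rot": TCP orientation; "wrist_force": force on the tool from outside, world axes, zero at the start; "torque": the same for the moment, N m; "width": opening from 0.0 (shut) to 1.0 (fully open).
Only numpy, scipy, OpenCV 4.12 (cv2) and the standard library are available. Lean on these libraries where they do the work, as an engineer would, in place of code of your own. Each camera call takes 0.05 s, during which the arm holds its last target.

TASK

Measure the colour of the pale stone specimen lying on the deck of the bench colour meter: press the long bar down with one fingertip to hold the sprung flap open and meanwhile push the stone with the other fingertip between the rails, fully home against the end stop over the measuring port. Draw the fingers back so that the flap closes on the stone, then press the green key down. Only push the stone, never pick it up; leave the key alone until the stone lies home under the closed flap, and do not disturb the things standing round the instrument.

Things in the scene. Friction and masses are not known exactly. Their poses are not given: they have to be found in the camera images.
- instrument: Low white bench colour meter, fixed, 212 x 200 mm, dark deck 45 mm above the table. Origin on the table under the port centre; x runs along the rails from the loading end (x=-163) to the stop, y to the left, z up. Rails 5 mm high at y=-26 and +26 from x=-61 to 27, flared mouths to x=-120. End stop 13 mm high, face at x=25. Deck free in front of and between the rails.
- port (a point): Centre of the round measuring port (steel ring 34 mm, flush with the deck), at (0, 0, 45) mm in the instrument frame. The stone's centre belongs here when its far face touches the end stop.
- specimen: Pale beige stone tile 50 x 50 x 20 mm, about 120 g, loose on the deck in front of the flap. Origin at the centre of its underside, z up. It starts with centre at x=-92 to -76, y=-7 to 3 mm, turned up to 0.12 rad in the instrument frame; its sides are nearly parallel to the rails.
- flap (a joint): Sprung flap, hinge angle in rad: 0 shut, 0.31 level on the stone, 0.71 at its stop. Above 0.5 the stone passes freely. Hinge shaft (9 mm thick) along instrument x at y=35, z=71 mm, brackets at x=-154 and 30; the two fingers straddle it. Black plate x=-18 to 24, y=35 to -24; shut, it blocks the stone; at 0.62 its edge is 90 mm above the table. Spring: holding it open takes 5 to 8 N on the bar.
- press_bar (a point): Middle of the top of the press bar, left of the hinge axis, part of the flap; pressing it down lifts the plate. Bar 166 mm along x (instrument x=-147 to 19), 26 mm wide; rubber strip 19 mm wide. At 0.62 rad (held open) its midline is at instrument y=70, top 10 to 11 mm above the deck, nearly level, so a tip pressing it is low enough for the other tip to push the 20 mm stone at y=0. Shut, it slopes: midline y=73, 34 mm above the deck. A tip may slide along it.
- flap_plate (a point): Under the front edge of the flap plate, x=-18 mm in the instrument frame, above the middle of the rails (35 mm right of the hinge axis). The home stone stands out 7 mm in front of this edge, so that a fingertip need not go under the plate.
- measure_key (a joint): Green round key, travel in m: 0 up, 0.005 fully down (about 4 N); springs back. Counts as pressed beyond 0.003.
- measure_key_top (a point): Centre of the top of the green key, 26 mm across, in a black collar 42 mm across and 12 mm high, at the front right of the instrument (x=-105, y=-89, z=61 mm in its frame). Key top 5 mm above the collar.
- brick_specimen: Bystander: red terracotta tile 50 x 50 x 20 mm on the table, left of the instrument, origin under its centre.
- marble_specimen: Bystander: white marble tile 50 x 50 x 20 mm on the table, right of the instrument, origin under its centre.
- grey_tub: Bystander: grey round lidded tub, 70 mm across, 80 mm high, on the table behind the instrument, origin under its centre.
Not all that is in view belongs to the job. What is shaped like the specimen but blue or pink is not meant.

How it is judged:
By the outcome, as a careful person would: the job done as asked, in the order asked, and still so for the second after the job is handed in, with the robot touching nothing.
It also fails if it takes over 48 s, if anything falls off the work surface, if the arm or the gripper's body presses on something with over 40 N, if the wrist force passes 120 N, or if a joint passes its speed limit or range.

## Working session

There is one attempt and no reset: what is moved stays moved. The work goes in short steps, Python scripts to look and compute and a tool call to move; the robot and the scene stay as the last step left them, time stands still between calls to the robot, and variables do not carry over. Pictures are saved under pics/ and viewed, and the job is handed in when it is done.

Besides the shell and the picture viewer there is one more tool, called after "Emit:" as a command line: name --argument value ..., lists and objects as JSON in quotes. arm_command: Moves the arm, as the interface text tells. Its arguments: {"type":"object","properties":{"series":{"type":"array"},"newtons":{"type":"number"}},"required":["series"]}

```bash
mkdir -p pics
python3 - <<'E'
from workcell import bot
import cv2,numpy as np
s=bot.read_state()
for k,v in s.items(): print(k,np.round(v,4))
for n in ["scene","top"]:
    im,d=bot.read_camera(n); cv2.imwrite(f"pics/{n}0.png",im); np.savez(f"{n}0.npz",im=im,d=d,**bot.camera_info(n))
    print(n,bot.camera_info(n))
E
```

```text
time 0.0
q [-1.2459  0.2647  1.6054  0.      1.2737 -0.0369]
joint_vel [-0.0003  0.0011 -0.0026  0.0005  0.001   0.0013]
joint_torque [-5.00000e-04 -5.15113e+01 -3.67314e+01 -0.00000e+00  1.28000e-02
  0.00000e+00]
tool_pos [ 0.2387 -0.6307  0.252 ]
tcp_rot [ 2.0247  0.3727 -2.0254]
wrist_force [ 0.598  -0.2166 -0.9645]
torque [-0.0233  0.0057 -0.009 ]
width 0.9972
scene {'K': array([[464.17451755,   0.        , 259.5831871 ],
       [  0.        , 464.17451755, 186.24834505],
       [  0.        ,   0.        ,   1.        ]]), 'extrinsics': array([[-0.89722297, -0.33642548,  0.28602244,  0.24392936],
       [-0.44152253,  0.69372941, -0.56903195,  0.49099679],
       [-0.00698533, -0.63683389, -0.77096939,  0.94833307],
       [ 0.        ,  0.        ,  0.        ,  1.        ]])}
top {'K': array([[408.82703903,   0.        , 255.55964927],
       [  0.        , 408.82703903, 187.56616807],
       [  0.        ,   0.        ,   1.        ]]), 'extrinsics': array([[-0.02350659, -0.98997294,  0.13928754,  0.44891525],
       [-0.99958552,  0.02559036,  0.01318799, -0.16797802],
       [-0.01662017, -0.1389198 , -0.99016416,  1.01484505],
       [ 0.        ,  0.        ,  0.        ,  1.        ]])}
```

View pics/scene0.png

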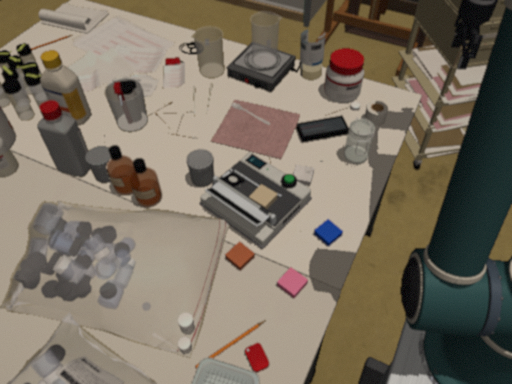

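View pics/top0.png

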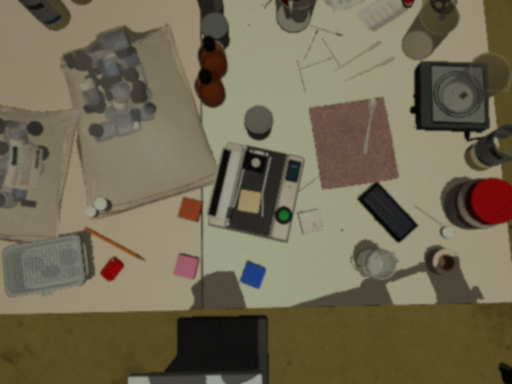

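The top view shows the colour meter around pixel (255,192). The stone is near (250,202), the key near (284,215), the bar to the left of these and the tub at (259,122). I'll zoom in and fit the pose next.

Run:
```python
import cv2,numpy as np
z=np.load("top0.npz"); im=z["im"]
c=im[105:255,170:340]; cv2.imwrite("pics/topz.png",cv2.resize(c,None,fx=4,fy=4,interpolation=cv2.INTER_CUBIC)[:600])
z=np.load("scene0.npz"); im=z["im"]
c=im[140:260,190:340]; cv2.imwrite("pics/scz.png",cv2.resize(c,None,fx=5,fy=5,interpolation=cv2.INTER_CUBIC))
```

```text
(no output)
```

View pics/topz.png

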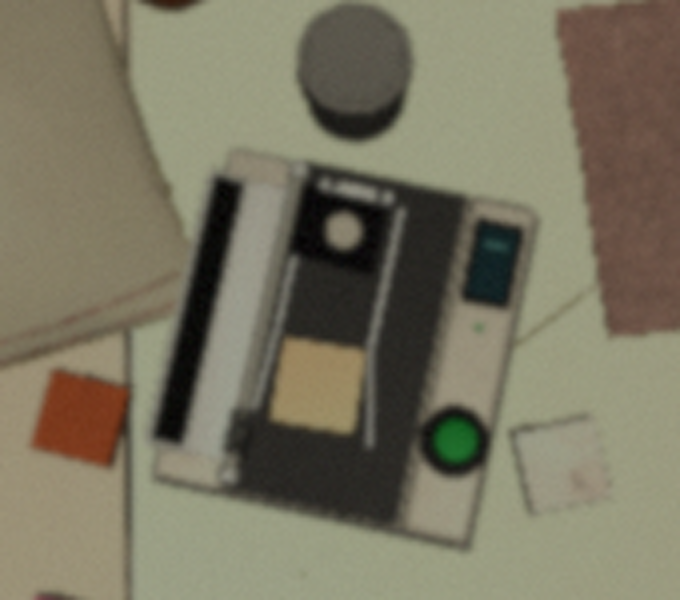

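View pics/scz.png

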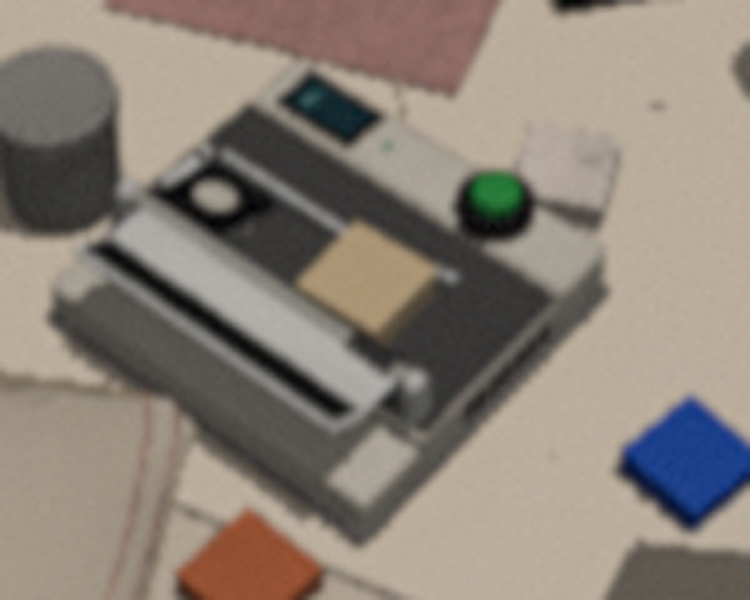

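```bash
cat > h.py <<'E'
import cv2,numpy as np
def ray(K,E,u,v,z):
    d=E[:3,:3]@np.linalg.inv(K)@np.array([u,v,1.]); o=E[:3,3]
    return o+d*(z-o[2])/d[2]
E
python3 - <<'E'
from h import *
z=np.load("top0.npz"); K,E,d,im=z["K"],z["extrinsics"],z["d"],z["im"]
def P(zu,zv,h): return ray(K,E,170+(zu+.5)/4-.5,105+(zv+.5)/4-.5,h)
pts={"key":(456,441,.061),"cornerNL":(155,478,.04),"cornerNR":(468,547,.045),"cornerFR":(536,215,.045),"cornerFL":(235,150,.045),
"railR far":(402,209,.05),"railR knee":(371,348,.05),"railR near":(370,446,.05),"railL near":(260,407,.05),"railL far":(294,258,.05),
"deckline near":(395,525,.045),"deckline far":(468,195,.045)}
for k,(u,v,h) in pts.items(): print(k,np.round(P(u,v,h)*1000,1), d[int(105+v/4),int(170+u/4)])
st=[(287,338),(366,349),(352,434),(270,420)]
S=np.array([P(u,v,.065) for u,v in st]); print("stone",np.round(S*1000,1),S.mean(0)); 
for i in range(4): e=S[(i+1)%4]-S[i]; print(np.linalg.norm(e),np.arctan2(e[1],e[0]))
hs=im.astype(int); m=(hs[...,1]>hs[...,2]+40)&(hs[...,1]>hs[...,0]+30); v,u=np.nonzero(m); print("green",u.mean(),v.mean(),len(u),ray(K,E,u.mean(),v.mean(),.061))
z=np.load("scene0.npz"); K2,E2,im=z["K"],z["extrinsics"],z["im"]
hs=im.astype(int); m=(hs[...,1]>hs[...,2]+40)&(hs[...,1]>hs[...,0]+30); v,u=np.nonzero(m); print("green2",u.mean(),v.mean(),len(u),ray(K2,E2,u.mean(),v.mean(),.061))
E
```

```text
key [ 517.1 -219.2   61. ] 0.94541335
cornerNL [501.  -40.5  40. ] 1.0029218
cornerNR [ 455.8 -225.    45. ] 0.99849427
cornerFR [ 653.5 -272.8   45. ] 1.0294542
cornerFL [698.8 -91.5  45. ] 1.0074358
railR far [ 658.3 -191.9   50. ] 0.9864376
railR knee [ 574.5 -171.1   50. ] 0.97090054
railR near [ 516.2 -169.    50. ] 0.9620965
railL near [ 540.9 -104.5   50. ] 0.9739559
railL far [ 630.1 -126.3   50. ] 0.9803222
deckline near [ 469.7 -182.5   45. ] 0.96486205
deckline far [ 667.  -232.2   45. ] 1.0361508
stone [[ 579.7 -122.    65. ]
 [ 572.  -168.1   65. ]
 [ 522.4 -158.7   65. ]
 [ 531.7 -111.2   65. ]] [ 0.5514607  -0.13998847  0.065     ]
0.04679619732496713 -1.7359533889852754
0.050492274239224144 2.9542767096395752
0.0484760844034063 1.3767590743887594
0.04915865548637782 -0.22170691130563822
green 283.5 214.72727272727272 88 [ 0.51747047 -0.21891143  0.061     ]
green2 288.7692307692308 178.3230769230769 65 [ 0.51851913 -0.21911476  0.061     ]
```

```bash
cat >> h.py <<'E'
from scipy.spatial.transform import Rotation as Rn
YAW=-0.243; ORG=np.array([.641,-.159,0])
def Ri(yaw=None):
    return Rn.from_euler('z',YAW if yaw is None else yaw).as_matrix()
def toI(p,org=None,yaw=None): return Ri(yaw).T@(np.asarray(p)-(ORG if org is None else org))
def toW(p,org=None,yaw=None): return Ri(yaw)@np.asarray(p)+(ORG if org is None else org)
# desired tool: x down, y along +inst y or -inst y
def Rdes(sign=1,yaw=None):
    R=Ri(yaw); x=-R[:,2]; y=sign*R[:,1]; return np.column_stack([x,y,np.cross(x,y)])
def plan(s,pI,sign,org=None,yaw=None):
    Rc=Rn.from_rotvec(s["tcp_rot"]).as_matrix(); Rd=Rdes(sign,yaw)
    return Rn.from_matrix(Rc.T@Rd).as_rotvec(), Rc.T@(toW(pI,org,yaw)-s["tool_pos"])*100, Rd.T@(toW(pI,org,yaw)-s["tool_pos"])*100
E
python3 - <<'E'
from h import *
from workcell import bot
s=bot.read_state(); print(bot.finger_overhang)
R=Rn.from_rotvec(s["tcp_rot"]).as_matrix(); print(R.round(3))
for sg in (1,-1):
    r,t,t2=plan(s,[-.11,.02,.25],sg); print(sg,r.round(3),t.round(2),t2.round(2))
E
```

```text
0.022
[[-0.001  0.354 -0.935]
 [ 0.002 -0.935 -0.354]
 [-1.    -0.002 -0.   ]]
1 [-2.537e+00 -3.000e-03  1.000e-03] [  0.29 -37.78 -46.41] [ 0.21 57.47 16.7 ]
-1 [0.605 0.001 0.002] [  0.29 -37.78 -46.41] [  0.21 -57.47 -16.7 ]
```

Emit:
arm_command --series '[[[0.12,0,0,0,-2,-2,0.65],[0.12,0,0,0,-2.5,-2.5,0.65],[0.12,0,0,0,-3,-2,0.65],[0.12,0,0,0,-3,-2,0.65],[0.12,0,0,0,-3.5,-1.5,0.65],[0,0,0,0,-4.5,-1.2,0.65],[0,0,0,0,-4.5,-1.2,0.65],[0,0,0,0,-4.5,-1.2,0.65],[0,0,0,0,-4.5,-1.2,0.65],[0,0,0,0,-4.5,-1.2,0.65]]]' --newtons 60

```text
time: 1.1
tool_pos: [0.4436, -0.2693, 0.2463]
tcp_rot: [-2.064, 0.28, 2.078]
wrist_force: [-0.5, 0.1, 0.9]
width: 0.647
```

```bash
cat > p.py <<'E'
import sys
from h import *
from workcell import bot
s=bot.read_state()
r,t,t2=plan(s,[float(a) for a in sys.argv[1:4]],-1)
print("t",s["time"],"I",(toI(s["tool_pos"])*1000).round(1),"turn",r.round(3),"shift cm",t.round(2),t2.round(2),"w",round(s["width"],3),"F",np.round(s["wrist_force"],1))
E
python3 p.py -.11 .02 .25
```

```text
t 1.1 I [-165.1 -154.6  246.3] turn [-0.033  0.008  0.006] shift cm [ -0.3  -17.63  -4.93] [ -0.37 -17.46  -5.51] w 0.647 F [-0.5  0.1  0.9]
```

Emit:
arm_command --series '[[[-0.033,0.008,0.006,0,-4,-1.2,0.65],[0,0,0,0,-4,-1.2,0.65],[0,0,0,0,-4,-1.2,0.65],[0,0,0,0,-4,-1.2,0.65],[0,0,0,0,-1,-0.6,0.65],[0,0,0,0,0,0,0.65]]]'

```text
time: 1.7
tool_pos: [0.5408, -0.1051, 0.2442]
tcp_rot: [-2.095, 0.244, 2.099]
wrist_force: [1.1, 0.1, 0.6]
width: 0.65
```

```bash
python3 p.py -.11 .02 .25
python3 - <<'E'
from workcell import bot
import cv2,numpy as np
ci=bot.camera_info("wrist"); im,d=bot.read_camera("wrist"); np.savez("w1.npz",im=im,d=d,**ci); cv2.imwrite("pics/w1.png",cv2.resize(im,(800,600),interpolation=cv2.INTER_CUBIC)); print(ci)
E
```

```text
t 1.7 I [-110.2   28.2  244.2] turn [0.009 0.002 0.002] shift cm [-0.58  0.82 -0.01] [-0.58  0.82 -0.02] w 0.65 F [1.1 0.1 0.6]
{'K': array([[336.93142307,   0.        , 251.10230406],
       [  0.        , 336.93142307, 194.78700103],
       [  0.        ,   0.        ,   1.        ]]), 'extrinsics': array([[-0.23175113, -0.92955674, -0.28673277,  0.61328674],
       [-0.97277439,  0.22109606,  0.06947314, -0.12240625],
       [-0.00118374,  0.29502678, -0.95548825,  0.36430388],
       [ 0.        ,  0.        ,  0.        ,  1.        ]])}
```

View pics/w1.png

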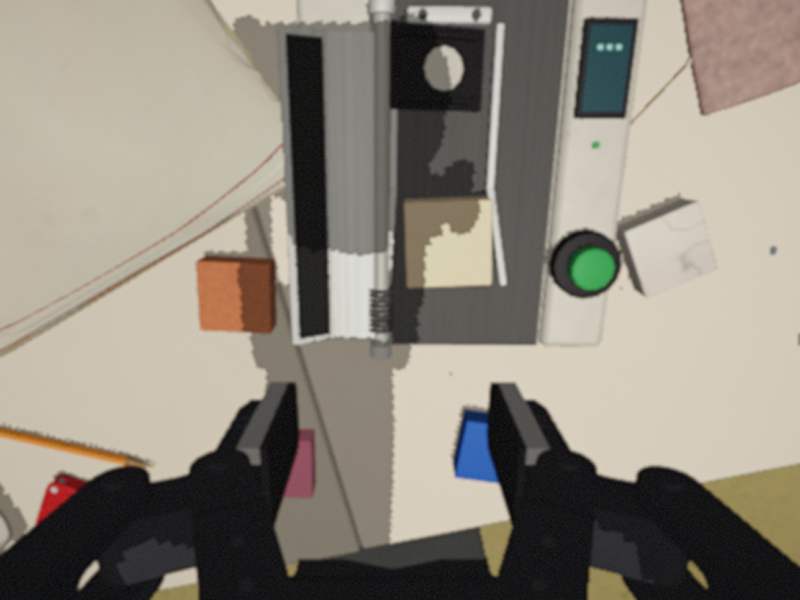

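Run:
```python
from h import *
z=np.load("w1.npz"); K,E,d,im=z["K"],z["extrinsics"],z["d"],z["im"]
def P(u,v,h): return ray(K,E,(u+.5)*.64-.5,(v+.5)*.64-.5,h)
pts={"key":(593,268,.061),"railRfar":(502,24,.05),"railRknee":(490,190,.05),"railRnear":(504,284,.05),"decknearL":(398,345,.045),"decknearR":(537,345,.045),
"shaft far":(381,20,.0755),"shaft near":(381,340,.0755),"stripFL":(287,36,.079),"stripNR":(328,335,.079),"stripFR":(323,38,.079),"stripNL":(301,338,.079),"plateNL":(391,108,.066),"plateNR":(480,111,.06),
"s1":(405,199,.065),"s2":(492,198,.065),"s3":(492,286,.065),"s4":(406,288,.065),"stopL":(408,22,.058),"stopR":(490,23,.058),
"marble1":(620,237,.02),"marble2":(697,203,.02),"marble3":(717,266,.02),"marble4":(645,296,.02)}
for k,(u,v,h) in pts.items():
    p=P(u,v,h); print(k,np.round(p*1000,1),"I",(toI(p)*1000).round(1))
    dd=d[int(v*.64),int(u*.64)]; q=E[:3,:3]@(np.linalg.inv(K)@np.array([u*.64,v*.64,1])*dd)+E[:3,3]; print("     depth z",q[2].round(4))
m=((im[...,1].astype(int)-im[...,2])>40)&((im[...,1].astype(int)-im[...,0])>30)
n,l,st,c=cv2.connectedComponentsWithStats(m.astype(np.uint8)); i=1+np.argmax(st[1:,4]); print(st[i],c[i],toI(ray(K,E,*c[i],.061)),ray(K,E,*c[i],.061))
```

```text
key [ 516.9 -220.6   61. ] I [-105.6  -89.7   61. ]
     depth z 0.0647
railRfar [ 658.6 -193.1   50. ] I [ 25.3 -28.9  50. ]
     depth z 0.0494
railRknee [ 574.1 -171.3   50. ] I [-62. -28.  50.]
     depth z 0.0498
railRnear [ 516.  -169.5   50. ] I [-118.8  -40.3   50. ]
     depth z 0.0505
decknearL [489.9 -96.2  45. ] I [-161.7   24.6   45. ]
     depth z 0.3643
decknearR [ 469.  -184.1   45. ] I [-160.9  -65.7   45. ]
     depth z 0.0436
shaft far [ 670.5 -129.8   75.5] I [21.6 35.4 75.5]
     depth z 0.0756
shaft near [507.1 -89.7  75.5] I [-146.6   35.    75.5]
     depth z 0.0762
stripFL [673.7 -83.2  79. ] I [13.5 81.4 79. ]
     depth z 0.082
stripNR [518.5 -61.1  79. ] I [-142.5   65.5   79. ]
     depth z 0.0746
stripFR [ 668.7 -100.2   79. ] I [12.8 63.8 79. ]
     depth z 0.0745
stripNL [520.3 -45.4  79. ] I [-144.5   81.2   79. ]
     depth z 0.083
plateNL [ 630.4 -125.2   66. ] I [-18.4  30.2  66. ]
     depth z 0.0674
plateNR [ 618.1 -172.    60. ] I [-19.1 -18.1  60. ]
     depth z 0.0449
s1 [ 582.1 -121.7   65. ] I [-66.1  22.   65. ]
     depth z 0.0474
s2 [ 571.4 -169.2   65. ] I [-65.1 -26.7  65. ]
     depth z 0.0494
s3 [ 521.1 -160.2   65. ] I [-116.1  -30.    65. ]
     depth z 0.0438
s4 [ 531.6 -110.7   65. ] I [-117.8   20.6   65. ]
     depth z 0.0454
stopL [ 669.8 -143.8   58. ] I [24.3 21.7 58. ]
     depth z 0.065
stopR [ 659.4 -185.3   58. ] I [ 24.2 -21.1  58. ]
     depth z 0.0573
marble1 [ 520.7 -253.7   20. ] I [ -94.  -120.9   20. ]
     depth z 0.0061
marble2 [ 531.3 -304.4   20. ] I [ -71.5 -167.6   20. ]
     depth z 0.0209
marble3 [ 486.1 -314.7   20. ] I [-112.9 -188.4   20. ]
     depth z 0.0198
marble4 [ 476.2 -265.9   20. ] I [-134.2 -143.4   20. ]
     depth z -0.0004
[364 158  30  28 654] [378.47706422 171.47400612] [-0.10574567 -0.0888741   0.061     ] [ 0.5169766  -0.21981897  0.061     ]
```

Run:
```python
from h import *
from workcell import bot
z=np.load("w1.npz"); K,E,d,im=z["K"],z["extrinsics"],z["d"],z["im"]
s=bot.read_state(); R=Rn.from_rotvec(s["tcp_rot"]).as_matrix()
v,u=np.mgrid[0:384,0:512]; pc=np.stack([u,v,np.ones_like(u)],-1)@np.linalg.inv(K).T*d[...,None]
pw=pc@E[:3,:3].T+E[:3,3]; pt=(pw-s["tool_pos"])@R*1000
m=(d>0)&(v>235)&(pt[...,0]<60)&(pt[...,0]>-30)&(abs(pt[...,1])<80)
for nm,sel in (("L",u<256),("R",u>=256)):
    q=pt[m&sel]; print(nm,len(q),q.min(0).round(1),q.max(0).round(1))
    for lo in range(-30,40,5):
        k=q[(q[:,0]>=lo)&(q[:,0]<lo+5)]
        if len(k)>5: print("  x",lo,"y",k[:,1].min().round(1),k[:,1].max().round(1),"z",k[:,2].min().round(1),k[:,2].max().round(1),len(k))
```

```text
L 3366 [-30.  -59.7 -14.4] [ 18.3 -28.   11.5]
  x -30 y -59.7 -28.6 z -14.4 -5.2 741
  x -25 y -49.1 -28.0 z -13.5 6.1 237
  x -20 y -35.1 -28.1 z -11.7 11.1 537
  x -15 y -42.2 -28.1 z -11.5 11.5 356
  x -10 y -42.2 -28.2 z -11.8 11.2 372
  x -5 y -42.1 -28.1 z -11.7 10.9 326
  x 0 y -41.9 -28.2 z -11.8 10.6 294
  x 5 y -42.2 -28.0 z -11.6 10.8 254
  x 10 y -40.6 -28.2 z -11.5 10.7 194
  x 15 y -32.6 -28.2 z -10.5 10.2 55
R 3354 [-30.   26.5 -14.2] [18.7 57.6 11.4]
  x -30 y 27.3 57.6 z -14.2 -6.0 737
  x -25 y 26.8 49.0 z -13.5 1.4 237
  x -20 y 26.6 33.7 z -11.9 10.7 521
  x -15 y 26.5 40.7 z -12.3 11.1 371
  x -10 y 26.8 40.7 z -11.7 11.4 366
  x -5 y 26.7 41.0 z -11.6 11.2 325
  x 0 y 26.8 40.8 z -11.8 11.2 291
  x 5 y 26.8 40.5 z -11.6 10.7 264
  x 10 y 26.7 39.3 z -11.6 11.3 187
  x 15 y 26.8 33.9 z -10.6 9.6 55
```

```bash
python3 p.py -.134 .0345 .13
```

```text
t 1.75 I [-110.6   27.5  244.1] turn [0.008 0.003 0.002] shift cm [11.42 -0.71  2.3 ] [11.41 -0.7   2.34] w 0.648 F [-0.3  0.7  0.6]
```

Emit:
arm_command --series '[[[0.008,0.003,0.002,2.2,-0.35,1.2,0.76],[0,0,0,3.5,-0.35,1.15,0.76],[0,0,0,3.5,0,0,0.76],[0,0,0,2.2,0,0,0.76],[0,0,0,0,0,0,0.76]]]'

```text
time: 2.25
tool_pos: [0.5158, -0.1008, 0.128]
tcp_rot: [-2.093, 0.267, 2.088]
wrist_force: [-0.3, -0.4, 0.3]
width: 0.76
```

```bash
python3 p.py -.134 .0345 .10
python3 - <<'E'
from workcell import bot
import cv2,numpy as np
from h import *
ci=bot.camera_info("wrist"); s=bot.read_state(); im,d=bot.read_camera("wrist"); np.savez("w2.npz",im=im,d=d,**ci); cv2.imwrite("pics/w2.png",cv2.resize(im,(800,600),interpolation=cv2.INTER_CUBIC))
K,E=ci["K"],ci["extrinsics"]
R=Rn.from_rotvec(s["tcp_rot"]).as_matrix()
v,u=np.mgrid[0:384,0:512]; pc=np.stack([u,v,np.ones_like(u)],-1)@np.linalg.inv(K).T*d[...,None]
pw=pc@E[:3,:3].T+E[:3,3]; pt=(pw-s["tool_pos"])@R*1000
m=(d>0)&(v>235)&(pt[...,0]<20)&(pt[...,0]>-30)&(abs(pt[...,1])<80)&(abs(pt[...,2])<20)
for nm,sel in (("L",u<256),("R",u>=256)):
    q=pt[m&sel]
    for lo in range(0,40,5):
        k=q[(q[:,0]>=lo)&(q[:,0]<lo+5)]
        if len(k)>5: print("  x",lo,k[:,0].max(),"y",k[:,1].min().round(1),k[:,1].max().round(1),"z",k[:,2].min().round(1),k[:,2].max().round(1),len(k))
E
```

```text
t 2.25 I [-135.5   26.4  128. ] turn [-0.007 -0.003 -0.004] shift cm [ 2.8  -0.82 -0.14] [ 2.8  -0.81 -0.15] w 0.76 F [-0.3 -0.4  0.3]
  x 0 4.997775495183645 y -46.1 -32.0 z -11.2 11.7 309
  x 5 9.996972908445208 y -45.5 -32.0 z -11.5 12.0 266
  x 10 14.91846429310235 y -39.0 -32.1 z -11.1 11.8 158
  x 15 16.830641905884125 y -32.7 -32.3 z -6.3 8.9 20
  x 0 4.983058567116921 y 32.1 46.1 z -11.4 11.2 313
  x 5 9.993716989339903 y 32.2 45.4 z -11.3 11.3 258
  x 10 14.979556000945424 y 32.2 39.0 z -10.9 10.8 160
  x 15 16.52034961472291 y 32.4 32.8 z -7.5 8.2 19
```

View pics/w2.png

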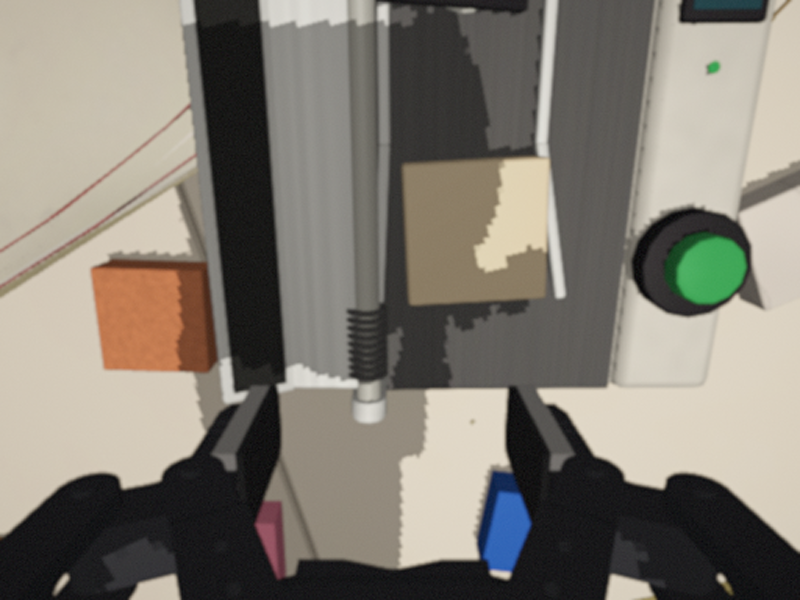

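Emit:
arm_command --series '[[[-0.007,-0.003,-0.004,0,-0.8,-0.15,0.76],[0,0,0,0,0,0,0.76]]]'

```text
time: 2.5
tool_pos: [0.5216, -0.0953, 0.1321]
tcp_rot: [-2.096, 0.258, 2.086]
wrist_force: [0.4, 1.3, -0.9]
width: 0.763
```

```bash
python3 p.py -.134 .0345 .10
```

```text
t 2.5 I [-131.2   33.1  132.1] turn [-0.002 -0.005  0.   ] shift cm [ 3.21 -0.14  0.29] [ 3.21 -0.14  0.28] w 0.763 F [ 0.4  1.3 -0.9]
```

Emit:
arm_command --series '[[[0,0,0,0,0,0,0.76],[0,0,0,0,0,0,0.76]]]'

```text
time: 2.7
tool_pos: [0.5238, -0.0959, 0.1351]
tcp_rot: [-2.102, 0.259, 2.081]
wrist_force: [-0.3, 0.1, 0.0]
width: 0.759
```

```bash
python3 p.py -.134 .0345 .10
```

```text
t 2.7 I [-128.9   33.   135.1] turn [-0.002 -0.01  -0.   ] shift cm [ 3.5  -0.15  0.54] [ 3.51 -0.15  0.51] w 0.759 F [-0.3  0.1  0. ]
```

Emit:
arm_command --series '[[[0,0.01,0,2.0,-0.15,0.5,0.76],[0,0,0,0,0,0,0.76],[0,0,0,0,0,0,0.76]]]'

```text
time: 3.0
tool_pos: [0.5224, -0.0938, 0.1184]
tcp_rot: [-2.121, 0.26, 2.065]
wrist_force: [0.5, -0.2, -0.0]
width: 0.76
```

```bash
python3 p.py -.134 .0345 .10;python3 -c "
from workcell import bot
s=bot.read_state();print(s['joint_vel'])"
```

```text
t 3.0 I [-130.8   34.8  118.4] turn [-0.001 -0.027 -0.   ] shift cm [1.83 0.03 0.37] [1.84 0.03 0.32] w 0.76 F [ 0.5 -0.2 -0. ]
[ 0.00302572  0.00361637  0.02589855 -0.00031055  0.01344213  0.00098758]
```

Emit:
arm_command --series '[[[0,-0.015,0,0.8,0,0.2,0.76],[0,-0.015,0,0.8,0,0.2,0.76],[0,-0.004,0,0.15,0,0.05,0.76]]]'

```text
time: 3.3
tool_pos: [0.5198, -0.0931, 0.1019]
tcp_rot: [-2.085, 0.256, 2.098]
wrist_force: [0.3, 0.1, -0.5]
width: 0.76
```

```bash
python3 p.py -.134 .0345 .09;python3 -c "
from workcell import bot
s=bot.read_state();print(s['joint_vel'])"
```

```text
t 3.3 I [-133.5   34.8  101.9] turn [-0.001  0.006 -0.   ] shift cm [1.19 0.03 0.04] [1.19 0.03 0.05] w 0.76 F [ 0.3  0.1 -0.5]
[-0.00073541  0.02993755 -0.01944204  0.00049685  0.01726466  0.00021612]
```

Emit:
arm_command --series '[[[0,0.003,0,0.7,0,0,0.76],[0,-0.002,0,0.7,0,0.05,0.76]]]'

```text
time: 3.5
tool_pos: [0.5209, -0.093, 0.0883]
tcp_rot: [-2.088, 0.256, 2.094]
wrist_force: [-1.9, 1.8, 6.6]
width: 0.764
```

```bash
python3 p.py -.134 .0345 .0725
```

```text
t 3.5 I [-132.4   35.1   88.3] turn [-0.001  0.003  0.001] shift cm [1.59 0.06 0.15] [1.58 0.06 0.16] w 0.764 F [-1.9  1.8  6.6]
```

Emit:
arm_command --series '[[[0,0.002,0,0.6,0.05,0.15,0.76],[0,-0.002,0,0.6,0,0.1,0.76]]]'

```text
time: 3.7
tool_pos: [0.5208, -0.0934, 0.0775]
tcp_rot: [-2.093, 0.256, 2.09]
wrist_force: [-2.7, -6.4, 9.3]
width: 0.763
```

```bash
python3 p.py -.134 .0345 .0725
python3 - <<'E'
from workcell import bot
import cv2,numpy as np
im,d=bot.read_camera("wrist"); cv2.imwrite("pics/w3.png",cv2.resize(im,(800,600),interpolation=cv2.INTER_CUBIC))
E
```

```text
t 3.7 I [-132.5   34.7   77.5] turn [-0.001 -0.002  0.001] shift cm [0.5  0.02 0.15] [0.5  0.02 0.15] w 0.763 F [-2.7 -6.4  9.3]
```

View pics/w3.png

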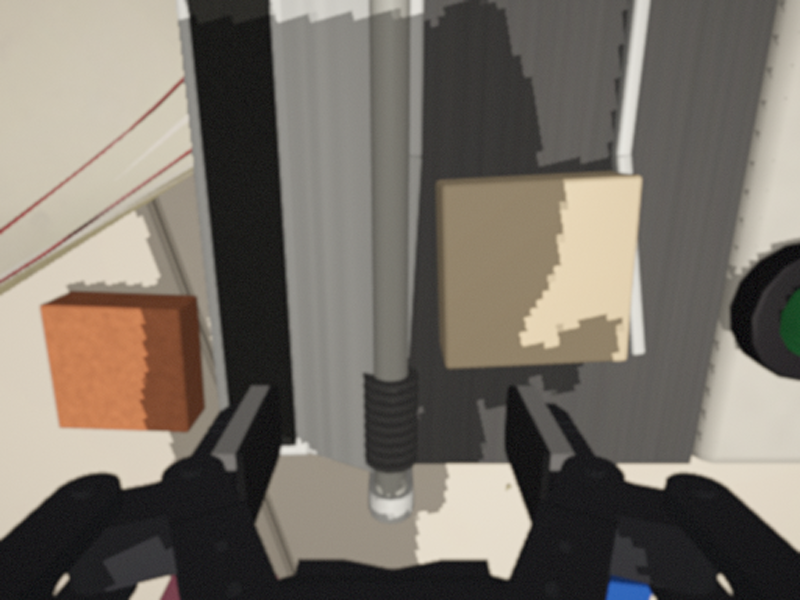

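Emit:
arm_command --series '[[[0,-0.002,0,0.55,0,0.15,0.76],[0,-0.003,0,0.2,0,0.05,0.76]]]'

```text
time: 3.95
tool_pos: [0.5203, -0.0956, 0.0715]
tcp_rot: [-2.093, 0.259, 2.094]
wrist_force: [-4.1, -1.0, 9.0]
width: 0.756
```

```bash
python3 p.py -.134 .0345 .0725
cat > look.py <<'E'
import sys,cv2,numpy as np
from workcell import bot
from h import *
im,d=bot.read_camera("top"); ci=bot.camera_info("top")
n=sys.argv[1]; np.savez(n+".npz",im=im,d=d,**ci)
cv2.imwrite(f"pics/{n}.png",cv2.resize(im[130:250,190:310],None,fx=5,fy=5,interpolation=cv2.INTER_CUBIC))
E
python3 look.py t1
```

```text
t 3.95 I [-132.4   32.5   71.5] turn [ 0.    -0.    -0.003] shift cm [-0.1  -0.2   0.16] [-0.1  -0.2   0.16] w 0.756 F [-4.1 -1.   9. ]
```

View pics/t1.png

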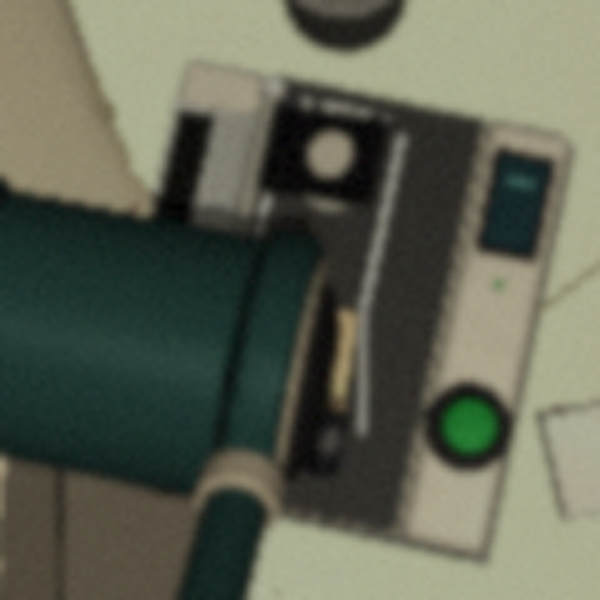

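```bash
cat > flap.py <<'E'
import sys
from h import *
z=np.load(sys.argv[1]+".npz"); K,E,d=z["K"],z["extrinsics"],z["d"]
v,u=np.mgrid[0:384,0:512]; pc=np.stack([u,v,np.ones_like(u)],-1)@np.linalg.inv(K).T*d[...,None]
pi=((pc@E[:3,:3].T+E[:3,3])-ORG)@Ri()*1000
m=(d>0)&(abs(pi[...,0]-3)<15)&(pi[...,1]<30)&(pi[...,1]>-30)&(pi[...,2]>40)
q=pi[m]
for lo in range(-30,30,5):
    k=q[(q[:,1]>=lo)&(q[:,1]<lo+5)]
    if len(k): print("y",lo,"z",np.percentile(k[:,2],[10,50,90]).round(1))
k=q[(q[:,2]>52)&(q[:,1]>-15)&(q[:,1]<25)]
p=np.polyfit(k[:,1],k[:,2],1); print("plate slope angle",np.arctan(-p[0]))
E
python3 flap.py top0; python3 flap.py t1
```

```text
y -30 z [44.8 50.3 51.8]
y -25 z [43.  45.1 47.3]
y -20 z [45.  50.7 54.1]
y -15 z [51.8 54.1 56.1]
y -10 z [53.7 55.7 59.1]
y -5 z [55.6 58.  60.5]
y 0 z [58.3 61.  63.1]
y 5 z [59.  61.5 64.7]
y 10 z [60.8 62.5 64.3]
y 15 z [61.2 63.2 65.7]
y 20 z [63.1 64.7 67. ]
y 25 z [63.5 69.  73.6]
plate slope angle -0.2841369078051046
y -30 z [45.3 49.7 52. ]
y -25 z [43.6 45.5 87.6]
y -20 z [84.7 87.1 89.7]
y -15 z [84.3 85.4 88.9]
y -10 z [79.8 85.1 86.8]
y -5 z [80.2 83.1 85.7]
y 0 z [79.9 82.3 84.5]
y 5 z [77.7 80.5 82.5]
y 10 z [74.4 78.  80.4]
y 15 z [73.  75.5 78.3]
y 20 z [72.7 75.1 77. ]
y 25 z [71.4 73.4 78.4]
plate slope angle 0.3287200291912144
```

Emit:
arm_command --series '[[[0,-0.001,0,0.1,-0.1,-0.5,0.76],[0,-0.001,0,0.12,-0.1,-0.5,0.76],[0,-0.001,0,0.12,0,-0.5,0.76]]]'

```text
time: 4.3
tool_pos: [0.5298, -0.0964, 0.0683]
tcp_rot: [-2.075, 0.256, 2.112]
wrist_force: [-12.6, 4.7, 16.2]
width: 0.763
```

```bash
python3 p.py -.036 .0345 .0715
```

```text
t 4.3 I [-123.    34.    68.3] turn [ 0.001  0.017 -0.003] shift cm [-0.47 -0.04 -8.69] [-0.32 -0.05 -8.7 ] w 0.763 F [-12.6   4.7  16.2]
```

Emit:
arm_command --series '[[[0,0.012,0,-0.25,0,-0.4,0.76],[0,0.005,0,0.0,0,-0.5,0.76]]]'

```text
time: 4.5
tool_pos: [0.5342, -0.0968, 0.0696]
tcp_rot: [-2.081, 0.256, 2.105]
wrist_force: [-6.9, 1.9, 9.9]
width: 0.759
```

```bash
python3 p.py -.036 .0345 .0715
```

```text
t 4.5 I [-118.6   34.7   69.6] turn [ 0.001  0.011 -0.002] shift cm [-0.28  0.03 -8.26] [-0.19  0.02 -8.26] w 0.759 F [-6.9  1.9  9.9]
```

Emit:
arm_command --series '[[[0,0.008,0,-0.1,0,-0.9,0.76],[0,0.003,0,0.0,0,-0.9,0.76],[0,0.002,0,0.0,0,-0.9,0.76]]]'

```text
time: 4.8
tool_pos: [0.5535, -0.1005, 0.0688]
tcp_rot: [-2.076, 0.253, 2.109]
wrist_force: [-6.4, 3.1, 8.3]
width: 0.758
```

```bash
python3 p.py -.036 .0345 .0715
```

```text
t 4.8 I [-99.   35.7  68.8] turn [ 0.001  0.015 -0.001] shift cm [-0.37  0.13 -6.29] [-0.27  0.12 -6.3 ] w 0.758 F [-6.4  3.1  8.3]
```

Emit:
arm_command --series '[[[0,0.012,0,-0.2,0.08,-0.9,0.76],[0,0.006,0,-0.1,0,-0.9,0.76],[0,0.004,0,0.0,0,-0.9,0.76]]]'

```text
time: 5.1
tool_pos: [0.5741, -0.1052, 0.0697]
tcp_rot: [-2.084, 0.252, 2.101]
wrist_force: [-5.6, 2.0, 8.8]
width: 0.762
```

```bash
python3 p.py -.036 .0345 .0715
python3 - <<'E'
from workcell import bot
import cv2,numpy as np
im,d=bot.read_camera("wrist"); cv2.imwrite("pics/w4.png",cv2.resize(im,(800,600),interpolation=cv2.INTER_CUBIC))
E
```

```text
t 5.1 I [-77.9  36.2  69.7] turn [0.002 0.008 0.001] shift cm [-0.21  0.17 -4.18] [-0.18  0.17 -4.19] w 0.762 F [-5.6  2.   8.8]
```

View pics/w4.png

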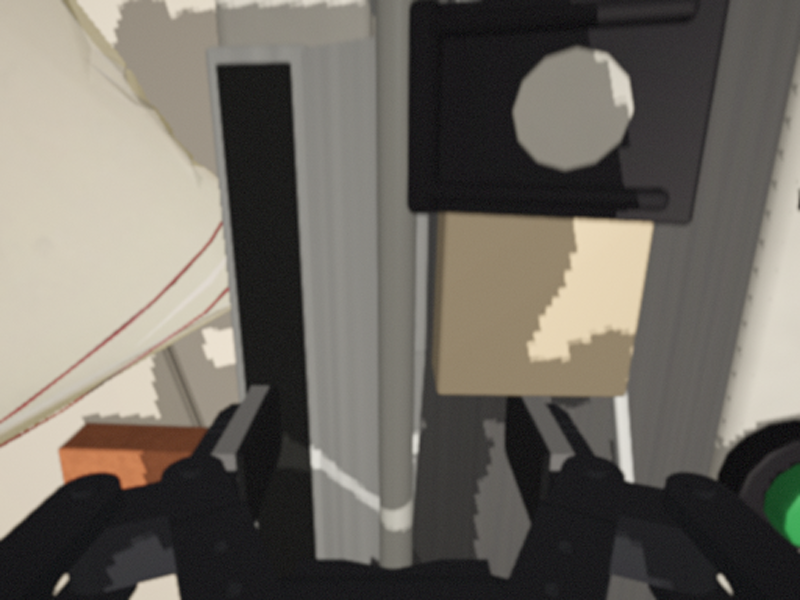

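Emit:
arm_command --series '[[[0,0.008,0,-0.15,0.1,-0.9,0.76],[0,0.004,0,-0.05,0.05,-0.9,0.76],[0,0.003,0,-0.05,0,-0.9,0.76],[0,0.003,0,-0.05,0,-0.7,0.76]]]'

```text
time: 5.55
tool_pos: [0.6006, -0.1116, 0.0704]
tcp_rot: [-2.083, 0.248, 2.101]
wrist_force: [-6.0, 2.4, 7.4]
width: 0.761
```

```bash
python3 p.py -.036 .0345 .0715
```

```text
t 5.55 I [-50.6  36.3  70.4] turn [0.002 0.009 0.003] shift cm [-0.13  0.18 -1.46] [-0.11  0.18 -1.46] w 0.761 F [-6.   2.4  7.4]
```

Emit:
arm_command --series '[[[0,0.008,0,-0.1,0.1,-0.8,0.76],[0,0.003,0,-0.03,0,-0.6,0.76]]]'

```text
time: 5.75
tool_pos: [0.6106, -0.1142, 0.0706]
tcp_rot: [-2.084, 0.247, 2.099]
wrist_force: [-7.0, 2.2, 8.0]
width: 0.764
```

```bash
python3 p.py -.036 .0345 .0715
```

```text
t 5.75 I [-40.3  36.1  70.6] turn [0.003 0.008 0.004] shift cm [-0.1   0.16 -0.42] [-0.09  0.16 -0.43] w 0.764 F [-7.   2.2  8. ]
```

Emit:
arm_command --series '[[[0,0.006,0,-0.05,0.1,-0.6,0.76],[0,0.003,0,-0.03,0,-0.6,0.76]]]'

```text
time: 5.95
tool_pos: [0.6148, -0.1158, 0.0702]
tcp_rot: [-2.073, 0.246, 2.108]
wrist_force: [-23.7, 4.5, 23.3]
width: 0.763
```

```bash
python3 p.py -.036 .0345 .0715
```

```text
t 5.95 I [-35.8  35.7  70.2] turn [0.002 0.017 0.005] shift cm [-0.13  0.12  0.02] [-0.13  0.12  0.02] w 0.763 F [-23.7   4.5  23.3]
```

Emit:
arm_command --series '[[[0,0.01,0,-0.1,0,0.1,0.76]]]'

```text
time: 6.05
tool_pos: [0.6141, -0.1152, 0.0715]
tcp_rot: [-2.083, 0.247, 2.097]
wrist_force: [4.9, 1.6, 5.1]
width: 0.758
```

```bash
python3 p.py -.036 .0345 .0715
python3 - <<'E'
from workcell import bot
import cv2,numpy as np
ci=bot.camera_info("wrist");im,d=bot.read_camera("wrist"); cv2.imwrite("pics/w5.png",cv2.resize(im,(800,600),interpolation=cv2.INTER_CUBIC));np.savez("w5.npz",im=im,d=d,**ci)
E
```

```text
t 6.05 I [-36.6  36.   71.5] turn [0.001 0.008 0.006] shift cm [-0.    0.15 -0.06] [-0.    0.15 -0.06] w 0.758 F [4.9 1.6 5.1]
```

View pics/w5.png

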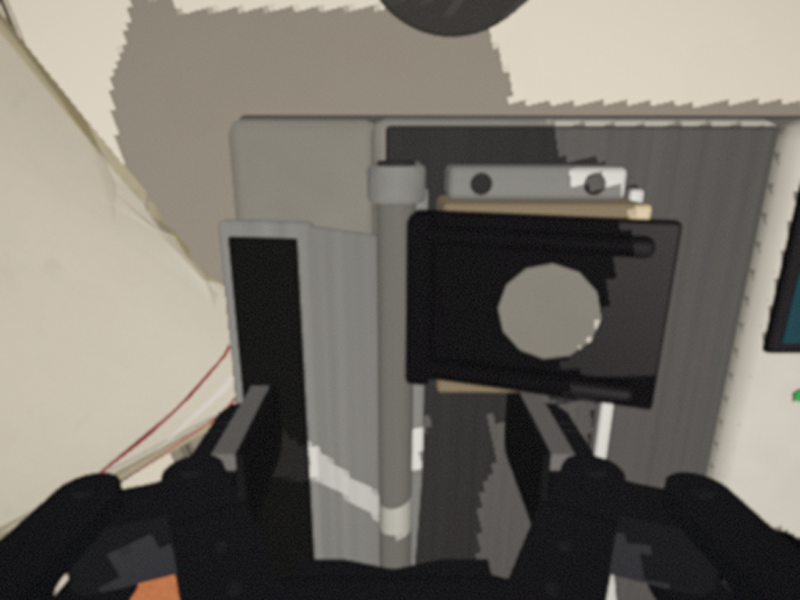

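Emit:
arm_command --series '[[[0,0.004,0,0,0.1,0.7,0.76],[0,0,0,0.05,0,0.8,0.76],[0,0,0,0.05,0,0.8,0.76]]]'

```text
time: 6.4
tool_pos: [0.6008, -0.1118, 0.0759]
tcp_rot: [-2.11, 0.249, 2.069]
wrist_force: [4.4, -0.0, 5.5]
width: 0.764
```

```bash
python3 p.py -.066 .0345 .13
```

```text
t 6.4 I [-50.4  36.1  75.9] turn [-0.001 -0.019  0.008] shift cm [-5.44  0.12  1.46] [-5.41  0.16  1.56] w 0.764 F [ 4.4 -0.   5.5]
```

Emit:
arm_command --series '[[[0,-0.01,0,-0.4,0.05,0.5,0.76],[0,-0.008,0.004,-0.5,0.05,0.5,0.76],[0,-0.003,0,-0.8,0,0.4,0.76],[0,-0.002,0,-1.5,0,0.3,0.76],[0,-0.002,0,-3,0,0.3,0.76],[0,-0.002,0,-4,0,0.3,0.76]]]'

```text
time: 7.0
tool_pos: [0.5695, -0.1061, 0.1721]
tcp_rot: [-2.056, 0.248, 2.123]
wrist_force: [1.2, 0.2, -0.2]
width: 0.762
```

```bash
python3 p.py -.066 .0345 .13; python3 look.py t2; python3 flap.py t2
python3 - <<'E'
from workcell import bot
import cv2,numpy as np
ci=bot.camera_info("wrist");im,d=bot.read_camera("wrist"); cv2.imwrite("pics/w6.png",cv2.resize(im,(800,600),interpolation=cv2.INTER_CUBIC));np.savez("w6.npz",im=im,d=d,**ci)
E
python3 flap.py w6
```

```text
t 7.0 I [-82.1  34.1 172.1] turn [0.    0.032 0.003] shift cm [ 4.16 -0.02 -1.74] [ 4.21 -0.04 -1.61] w 0.762 F [ 1.2  0.2 -0.2]
y -30 z [45.5 50.1 53.2]
y -25 z [49.7 67.  70.2]
y -20 z [67.1 69.3 70.5]
y -30 z [49.1 63.2 64.6]
y -25 z [66.3 68.4 69.3]
y -20 z [67.7 68.7 69.8]
y -15 z [67.8 68.7 70.1]
y -10 z [68.1 69.3 71. ]
y -5 z [68.3 69.6 71.3]
y 0 z [68.3 69.7 71.2]
y 5 z [68.1 69.3 70.9]
y 10 z [67.9 68.8 70.2]
y 15 z [67.8 68.7 70. ]
y 20 z [67.7 68.6 69.9]
y 25 z [68.7 73.  74.2]
plate slope angle 0.01410135378959098Traceback (most recent call last):
  File "flap.py", line 12, in <module>
    p=np.polyfit(k[:,1],k[:,2],1); print("plate slope angle",np.arctan(-p[0]))
    raise TypeError("expected non-empty vector for x")
TypeError: expected non-empty vector for x
```

View pics/w6.png

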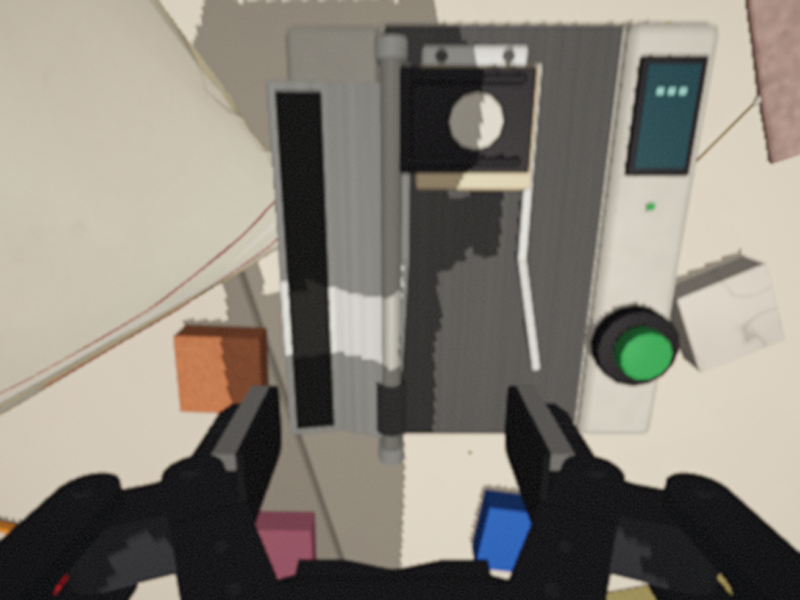

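Run:
```python
from h import *
z=np.load("w6.npz"); K,E,im=z["K"],z["extrinsics"],z["im"]
for u,v,h in [(417,184,.065),(528,186,.065),(417,189,.045),(528,189,.045),(423,66,.058),(524,65,.058),(645,352,.061)]:
    p=ray(K,E,(u+.5)*.64-.5,(v+.5)*.64-.5,h); print((toI(p)*1000).round(1),(p*1000).round(1))
m=((im[...,1].astype(int)-im[...,2])>40)&((im[...,1].astype(int)-im[...,0])>30)
n,l,st,c=cv2.connectedComponentsWithStats(m.astype(np.uint8)); i=1+np.argmax(st[1:,4]); print(st[i],c[i],toI(ray(K,E,*c[i],.061)))
```

```text
[-22.9  24.1  65. ] [ 624.5 -130.1   65. ]
[-23.8 -24.4  65. ] [ 612.1 -176.9   65. ]
[-27.1  23.2  45. ] [ 620.3 -130.    45. ]
[-27.1 -29.4  45. ] [ 607.6 -181.1   45. ]
[24.9 21.9 58. ] [ 670.5 -143.7   58. ]
[ 25.3 -20.4  58. ] [ 660.7 -184.9   58. ]
[-103.9  -89.1   61. ] [ 518.7 -220.5   61. ]
[394 210  37  34 962] [411.64968815 226.15592516] [-0.10482512 -0.08850427  0.061     ]
```

Emit:
arm_command --series '[[[0,0.02,0,0,3.0,0.6,0],[0,0.01,0,0,4,0.7,0],[0,0,0,0,4,0.6,0],[0,0,0,0.5,1.5,0.3,0],[0,0,0,0.5,0,0,0],[0,0,0,0.2,0,0,0]]]' --newtons 30

```text
time: 7.7
tool_pos: [0.5193, -0.2249, 0.1649]
tcp_rot: [-2.102, 0.249, 2.084]
wrist_force: [0.6, -0.2, 0.7]
width: 0.001
```

```bash
python3 p.py -.105 -.0887 .11
```

```text
t 7.7 I [-102.2  -93.3  164.9] turn [ 0.003 -0.008  0.004] shift cm [ 5.49 -0.44  0.32] [ 5.49 -0.46  0.28] w 0.001 F [ 0.6 -0.2  0.7]
```

Emit:
arm_command --series '[[[0,-0.008,0.003,2,-0.45,0.3,0],[0,-0.003,0,2,0,0.1,0],[0,-0.003,0,1,0,0.1,0],[0,-0.003,0,0.3,0,0.05,0]]]'

```text
time: 8.1
tool_pos: [0.5158, -0.215, 0.1091]
tcp_rot: [-2.082, 0.245, 2.106]
wrist_force: [0.6, 1.2, 0.6]
width: -0.003
```

```bash
python3 p.py -.105 -.0887 .083
python3 - <<'E'
from workcell import bot
import cv2,numpy as np
im,d=bot.read_camera("wrist"); cv2.imwrite("pics/w7.png",cv2.resize(im,(800,600),interpolation=cv2.INTER_CUBIC))
E
```

```text
t 8.1 I [-108.1  -84.5  109.1] turn [0.006 0.012 0.002] shift cm [ 2.61  0.43 -0.33] [ 2.61  0.42 -0.31] w -0.003 F [0.6 1.2 0.6]
```

View pics/w7.png

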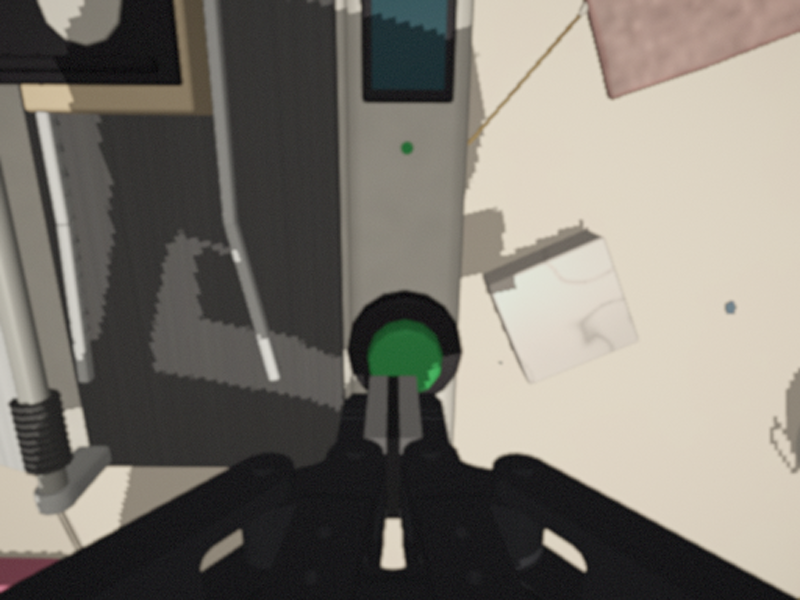

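Emit:
arm_command --series '[[[0.005,0.008,0,0.8,0.35,-0.3,0],[0,0,0,0.6,0,0,0]]]'

```text
time: 8.35
tool_pos: [0.5196, -0.2192, 0.0959]
tcp_rot: [-2.093, 0.251, 2.093]
wrist_force: [-0.1, -1.3, -0.2]
width: -0.003
```

```bash
python3 p.py -.105 -.0887 .083
```

```text
t 8.35 I [-103.3  -87.6   95.9] turn [0.002 0.    0.002] shift cm [1.29 0.11 0.17] [1.29 0.11 0.17] w -0.003 F [-0.1 -1.3 -0.2]
```

Emit:
arm_command --series '[[[0,0,0,0.7,0.1,0.15,0],[0,-0.002,0,0.6,0,0.1,0]]]'

```text
time: 8.55
tool_pos: [0.5181, -0.2202, 0.0832]
tcp_rot: [-2.094, 0.252, 2.092]
wrist_force: [0.0, 0.6, 3.4]
width: 0.002
```

```bash
python3 p.py -.105 -.0887 .079
```

```text
t 8.55 I [-104.6  -89.    83.2] turn [ 0.002 -0.     0.001] shift cm [ 0.42 -0.02  0.04] [ 0.42 -0.03  0.04] w 0.002 F [0.  0.6 3.4]
```

Contact at 3.4 N. I'll press on to the bottom.

Emit:
arm_command --series '[[[0,0,0,0.5,0,0.05,0],[0,0,0,0.3,0,0.05,0]]]'

```text
time: 8.75
tool_pos: [0.5183, -0.2203, 0.0817]
tcp_rot: [-2.093, 0.252, 2.091]
wrist_force: [-7.9, 4.0, 23.7]
width: -0.001
```

```bash
python3 p.py -.105 -.0887 .078
```

```text
t 8.75 I [-104.4  -89.1   81.7] turn [ 0.001 -0.     0.002] shift cm [ 0.37 -0.03  0.06] [ 0.37 -0.04  0.06] w -0.001 F [-7.9  4.  23.7]
```

```bash
python3 - <<'E'
from workcell import bot
import cv2,numpy as np
im,d=bot.read_camera("wrist"); cv2.imwrite("pics/w8.png",cv2.resize(im,(800,600),interpolation=cv2.INTER_CUBIC))
E
python3 p.py -.105 -.0887 .078
```

```text
t 8.8 I [-104.4  -89.    81.7] turn [ 0.001 -0.001  0.002] shift cm [ 0.37 -0.03  0.06] [ 0.37 -0.03  0.06] w 0.003 F [-8.1  5.6 21.9]
```

View pics/w8.png

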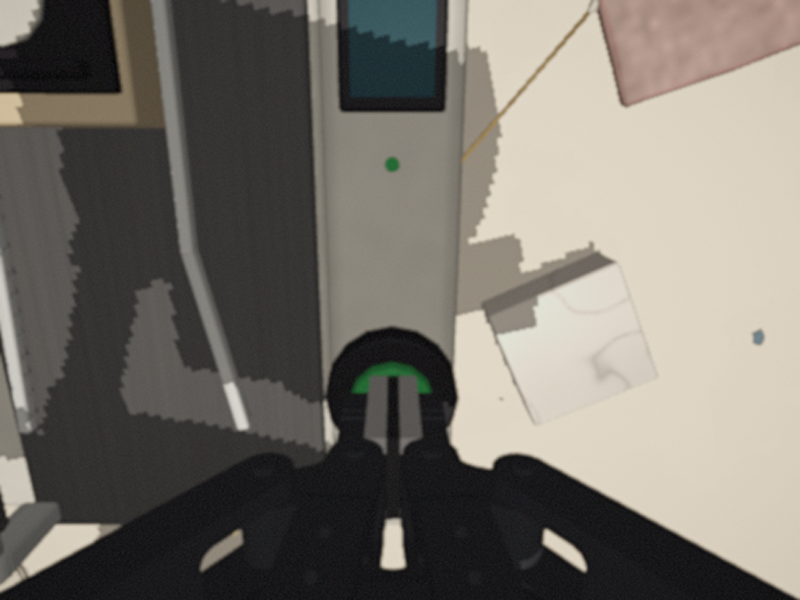

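Emit:
arm_command --series '[[[0,0,0,-0.5,0,0,0],[0,0,0,-1,0,0,0],[0,0,0,-3,0,0,0],[0,0,0,-4,0,0,0],[0,0,0,-4,0,2,0],[0,0,0,-2,0,3,0],[0,0,0,0,0,0,0],[0,0,0,0,0,0,0]]]'

```text
time: 9.6
tool_pos: [0.4683, -0.2092, 0.2344]
tcp_rot: [-2.095, 0.255, 2.089]
wrist_force: [0.7, 0.3, -0.4]
width: 0.005
```

```bash
python3 p.py -.105 -.0887 .2; python3 look.py t3
python3 - <<'E'
from workcell import bot
import cv2,numpy as np
ci=bot.camera_info("wrist");im,d=bot.read_camera("wrist"); cv2.imwrite("pics/w9.png",cv2.resize(im,(800,600),interpolation=cv2.INTER_CUBIC));np.savez("w9.npz",im=im,d=d,**ci)
E
python3 flap.py w9
```

```text
t 9.6 I [-155.5  -90.3  234.4] turn [ 0.    -0.003  0.001] shift cm [ 3.46 -0.16 -5.05] [ 3.44 -0.16 -5.05] w 0.005 F [ 0.7  0.3 -0.4]
y -30 z [48.3 49.4 52. ]Traceback (most recent call last):
  File "flap.py", line 12, in <module>
    p=np.polyfit(k[:,1],k[:,2],1); print("plate slope angle",np.arctan(-p[0]))
    raise TypeError("expected non-empty vector for x")
TypeError: expected non-empty vector for x
```

View pics/w9.png

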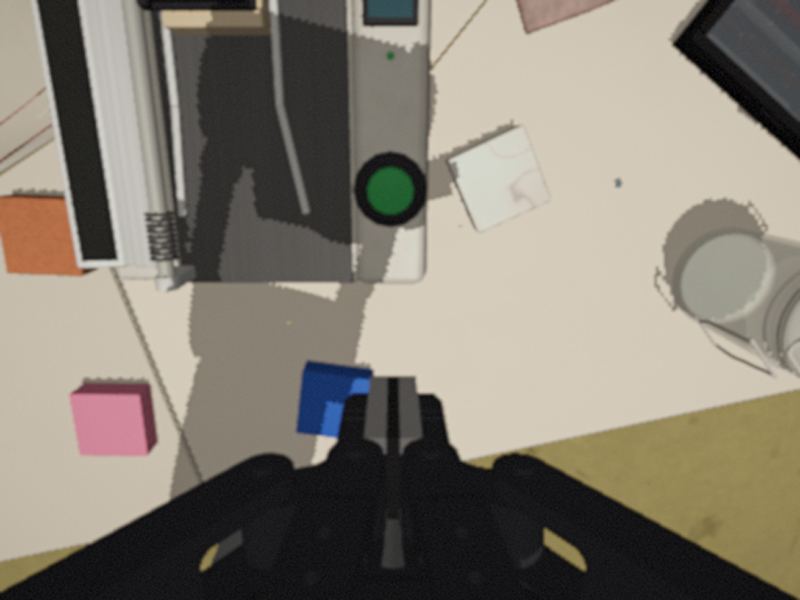

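View pics/t3.png

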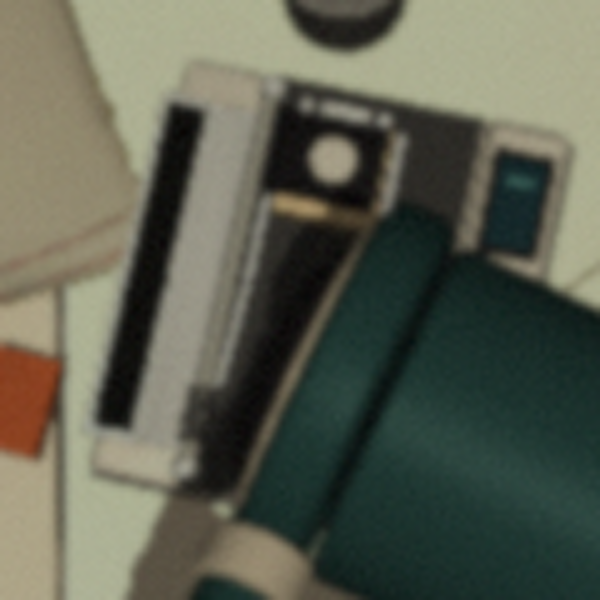

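```bash
python3 flap.py t3; python3 -c "
from workcell import bot
print(bot.finish_job())"
```

```text
y -30 z [44.9 49.8 51.7]
y -25 z [51.5 67.2 70.7]
y -20 z [67.6 69.2 71.3]
y -15 z [68.1 70.3 72.7]
y -10 z [68.7 70.5 72.4]
y -5 z [67.8 71.  73. ]
y 0 z [68.2 70.9 73.5]
y 5 z [67.6 69.6 73.2]
y 10 z [67.3 70.  72.1]
y 15 z [67.9 69.5 71.4]
y 20 z [68.  70.4 72.4]
y 25 z [68.9 72.6 75.6]
plate slope angle 0.02008264015573559
the job is handed in; nothing more can be done
None
```

I handed the job in at about 9.7 s, with the stone pushed home, the flap closed on it and the green key pressed once.

**What I did:** I held the bar down with one fingertip, at about 0.6 rad by the plate's slope. With the other fingertip I pushed the stone between the rails until it met the stop, where the wrist force jumped to about 24 N. I then drew the fingers back 14 mm, lifted so the flap closed, shut the gripper, pressed the key and moved clear.

**Last checks:**
- **Stone:** its rear edge stood about 48.5 mm from the stop face, where 50 mm was expected. The gap is within the error of reading positions from the picture.
- **Flap:** it lay level on the stone, about 0.01–0.02 rad from horizontal, both before and after the key press.
- **Key:** it bottomed at about 22–24 N against its 4 N spring, and the picture showed the fingertips centred on it. I did not measure the travel directly.
- **Surroundings:** the brick and marble tiles looked undisturbed in the last pictures, and so did what was in view of the tub. At the end the wrist force read about zero.

**What disagreed:**
- **Fingertip reach:** the height at which the key bottomed implies the shut fingertips reach about 26 mm, not the stated 22 mm. I put this down to the pads swinging forward as they close.
- **Arm drift:** the arm drifted 1–2 mm per row between moves, so I corrected it step by step.
- **Meter display:** I saw no change on it, but I did not get a clear view of it after the press.

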